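# Bring the sugar rose round to the pointer with the ratchet lever

## Robot

A 6-joint arm with a two-finger parallel gripper is mounted at the origin on the work surface. World frame = base frame: x ahead of the robot, y to its left, z up, the work surface at z = 0. Lengths are in m, angles in degrees, forces in N, time in s.
With the tool pointing down it reaches from about 0.3 to 0.75 m from the base axis. Payload 8.5 kg.
Tool frame: the origin (TCP) lies midway between the tips of the shut fingers; the grasp point (between the pads) lies env.tcp_to_grasp behind it (env.tcp_to_grasp is the distance from the TCP to the grasp point, in m); z points along the fingers, y is the direction in which the jaws open and shut (so a half turn about z gives the same grasp; the last joint's range is limited). The gripper opens to 85 mm and grips with 20 to 120 N. Pads are 22 mm wide; open, the fingers measure 114 mm over their backs; the gripper's body (76 mm by 85 mm) begins 54 mm behind the grasp point. The pads swing forward as they close: fully open they stand 13 mm farther back than shut.
Start: joints at [62.149, 21.807, 74.336, -0, 83.858, -12.336], TCP at [0.147, 0.53, 0.231] pointing down, gripper open.
Joint ranges: [-178.18, 178.18], [-50.72, 133.34], [12.68, 142.11], [-81.47, 261.47], [9.98, 163.14], [-165.26, 165.26]. Speed limits (degrees/s): [136.94, 136.94, 180, 180, 180, 180].

## Interface

Orientations are given as a 3x3 rotation matrix whose columns are the frame's x, y, z axes.
In Python, from rig import readout, imaging, job, env gives the robot as it stands.
- The arm moves only by the tool move_arm, never from a script. Its argument "motion" is a list of rows, each a list of 3 entries, a list of its own where there are three numbers: the shift along the tool's x, y, z normalised to -1 to 1, where 1 is 0.02 m, then the turn, a rotation vector about the tool's x, y, z normalised to -1 to 1, where 1 is 120 degrees, then the gripper command: -1 is shut, 1 is fully open, values between are in proportion. In form: [[[tx, ty, tz], [rx, ry, rz], claw], ...]. A call has 1 to 12 rows; each row shifts and turns the pose as measured when the row begins, along the tool's axes as they then stand; what a row does not reach is not made up. A row lasts 1/12 s, in which the tool goes at most 41.7 mm and 7.16 degrees, less where a joint would pass 70% of its speed; a pose out of reach is approached as far as the arm can. A call with a number of a shift or a turn outside -1 to 1 is refused whole. A call with a gripper value outside its range is refused whole. The fingers move at their own pace and stop on an object; "squeeze" is the grip in N (left out, the last holds). Time passes only in rows, so rows that do not move let the fingers close. It gives the time, the measured TCP pose, the force and the opening at its end, in the units of the state.
- readout.observe(): the state, without advancing time (a new reading comes with each control period).
- imaging.get_image(name): name is "side" or "top"; returns a dict with "img" (420x560x3 uint8, blue, green, red), "fov_y" (degrees; the focal length in pixels is half the picture's height over the tangent of half this angle, whatever the lens; pixels are square), "cx", "cy" (the principal point, pixels), "eye" and "orientation" of the camera in the world. Camera axes: x right, y up, looking along -z (the intrinsics and any distortion apply to the point x, -y, -z); pixel columns grow to the right and rows downward; lengths in m; the calibration is good to about 2 mm. A picture is of the moment at which its call begins. There is no depth.
- job.close_job(): hands the job in, once; it reports no verdict.
The state is a dict: "time_s": time; "q": joint angles; "qvel": joint speeds; "joint_efforts": joint torques, N m; "position": TCP position; "tool_rot": TCP orientation; "ft_force": force on the tool from outside, world axes, zero at the start; "wrist_torque": the same for the moment, N m; "grip_width": finger opening in m.
Only numpy, scipy, OpenCV 4.12 (cv2) and the standard library are available. Lean on these libraries where they do the work, as an engineer would, in place of code of your own. Each camera call takes 0.05 s, during which the arm holds its last target.

## Task

Bring the sugar rose on the iced cake round clockwise (seen from above) until it is in line with the steel pointer on the turntable's base. The lever is near the end of its stroke: lift it off its serrations by the black upright grip, swing it back, let it drop into the serrations again and turn the cake round with it, then let go with the lever down. The icing is fresh, so do not touch the cake or its plate.

Things in the scene. Friction and masses are not known exactly. Their poses are not given: they have to be found in the camera images.
- cake: round iced cake, 148 mm across, top 143 mm above the table, on a metal plate 196 mm across (underside 85 mm up). Origin on the spindle's vertical axis at table height; its +x points to the pinkish sugar rose, 52 mm out, 44 mm wide, top 161 mm up. The pointer is an upright steel rod 122 mm from the axis, tip 124 mm up. Another turntable, with bare foam and no lever, is not part of the task.
- knob (a point): mid-height of the black upright grip at the lever's end, 132 mm above the table when the lever is down: a cylinder 26 mm in diameter, 52 mm tall, that spins freely on its pin 190 mm from the spindle axis. Below it the 12 mm steel lever bends down and runs in under the cake plate, 49 mm above the table. Lifting takes 5 to 6 N (weight and spring); let go, it drops.
- lever (a joint): swing of the lever about the spindle axis, rad, growing clockwise seen from above; end stops at -0.8 and 0.8, starts at 0.5 to 0.8. At 0 it points directly away from the pointer. Down, it is locked both ways (3 degrees of play) to the cake's spindle by 48 fine teeth 7 mm deep; raised 10 to 22 mm (its stop) it swings freely. If set down on a tooth's top, it drops in when turned a few degrees.
- spindle (a joint): turn of the cake, rad, growing clockwise seen from above; 0 when the sugar rose is exactly in line with the pointer, -1.2 to -0.55 at the start. It stays where it is left (friction 0.3 N m, about 1.6 N at the grip) and turns with the lever when that is down.

How it is judged (in metres and radians):
On the way:
1. the lever is lifted off its serrations (height (world z) of knob above 0.139 m), for 0.1 s.
At the end, for the whole second after the job is handed in: the rose is within 0.175 rad (10 degrees) of the pointer, the cake is at rest, and the lever is down in its serrations (its grip point within 5 mm of its lowered height) (value of joint spindle between -0.175 and 0.175 rad and height (world z) of knob below 0.137 m and angular speed of cake below 0.05 rad/s); the robot touches nothing.
It fails at once if the cake or its plate is touched by the robot (contact force between any of the arm, the fingers and cake above 0.5 N).
It also fails if it takes over 45 s, if anything falls off the work surface, if the arm or the gripper's body presses on something with over 40 N, if the wrist force passes 120 N, or if a joint passes its speed limit or range.

## Working session

There is one attempt and no reset: what is moved stays moved. The work goes in short steps, Python scripts to look and compute and a tool call to move; the robot and the scene stay as the last step left them, time stands still between calls to the robot, and variables do not carry over. Pictures are saved under pics/ and viewed, and the job is handed in when it is done.

Besides the shell and the picture viewer there is one more tool, called after ">>>" as name([rows], argument=value, ...), one row to a line, values as JSON. move_arm: Moves the arm, as the interface text tells. Its arguments: {"type":"object","properties":{"motion":{"type":"array","items":{"type":"array"}},"squeeze":{"type":"number"}},"required":["motion"]}

```bash
mkdir -p pics; ls
python3 - <<'E'
from rig import readout, imaging, job, env
import cv2
print(readout.observe()); print(env.tcp_to_grasp)
for n in("side","top"):
    d=imaging.get_image(n); cv2.imwrite(f"pics/{n}0.png",d["img"]); print({k:v for k,v in d.items() if k!="img"})
E
```

```text
pics
{'time_s': 0.0, 'q': array([ 6.21488730e+01,  2.18414154e+01,  7.43858816e+01,  2.93678052e-04,
        8.38563617e+01, -1.23345533e+01]), 'qvel': array([-0.02333015, -0.01076224,  0.0433139 ,  0.01270631,  0.0623416 ,
        0.05297553]), 'joint_efforts': array([-9.62449085e-04, -4.48457551e+01, -2.31279659e+01, -2.57891379e-04,
        4.77479829e-03,  1.36524801e-05]), 'position': array([0.14698453, 0.52969313, 0.23070114]), 'tool_rot': array([[-9.63552854e-01,  2.67517153e-01, -6.86638595e-04],
       [ 2.67517846e-01,  9.63552044e-01, -1.28860534e-03],
       [ 3.16887990e-04, -1.42532743e-03, -9.99998934e-01]]), 'ft_force': array([ 0.30202397, -0.16123973,  0.10712817]), 'wrist_torque': array([ 0.03593403, -0.03820143,  0.02399335]), 'grip_width': 0.08553411663031787}
0.0187
{'fov_y': 48.5808391645747, 'cx': 276.79705579564, 'cy': 208.86835513265427, 'eye': array([ 0.75119692, -0.67106388,  0.66335961]), 'orientation': array([[ 0.95731872, -0.18302815,  0.22369974],
       [ 0.28894078,  0.62571208, -0.72456719],
       [-0.00735544,  0.75827771,  0.65189019]])}
{'fov_y': 49.41583051364562, 'cx': 283.4734083397564, 'cy': 212.60015360985105, 'eye': array([ 0.50946746, -0.02506289,  0.93376137]), 'orientation': array([[-0.02706362,  0.99823198, -0.05291948],
       [-0.99952759, -0.02625141,  0.01598343],
       [ 0.01456596,  0.05332705,  0.99847086]])}
```

View pics/side0.png

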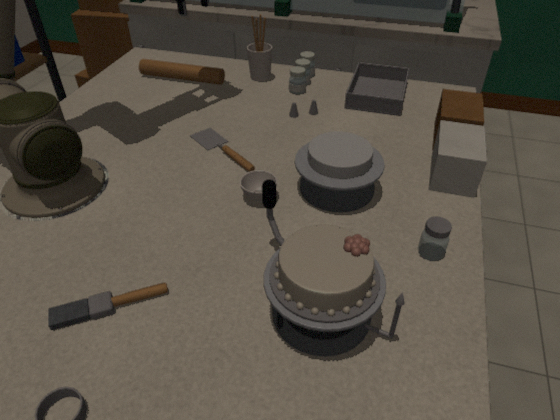

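View pics/top0.png

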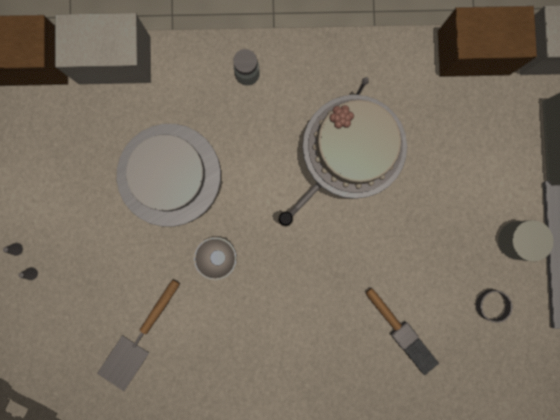

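```bash
cat > h.py <<'E'
import numpy as np
def ray(d,u,v):
    f=210/np.tan(np.radians(d["fov_y"]/2)); c=np.array([(u-d["cx"])/f,-(v-d["cy"])/f,-1.0])
    return d["orientation"]@c
def at(d,u,v,z):
    r=ray(d,u,v); e=np.array(d["eye"]); return e+r*(z-e[2])/r[2]
def px(d,p):
    f=210/np.tan(np.radians(d["fov_y"]/2)); c=d["orientation"].T@(np.array(p)-d["eye"])
    return np.array([d["cx"]+f*c[0]/-c[2], d["cy"]-f*c[1]/-c[2]])
E
python3 - <<'E'
import cv2,numpy as np
t=cv2.imread("pics/top0.png");s=cv2.imread("pics/side0.png")
def crop(im,x,y,w,h,k,n): 
    c=im[y:y+h,x:x+w]; c=cv2.convertScaleAbs(c,alpha=1.6); cv2.imwrite(n,cv2.resize(c,None,fx=k,fy=k,interpolation=cv2.INTER_CUBIC))
crop(t,265,65,160,170,3.5,"pics/tc.png") if 0 else crop(t,265,65,160,170,3,"pics/tc.png")
crop(s,240,170,180,180,3,"pics/sc.png")
E
```

```text
(no output)
```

View pics/tc.png

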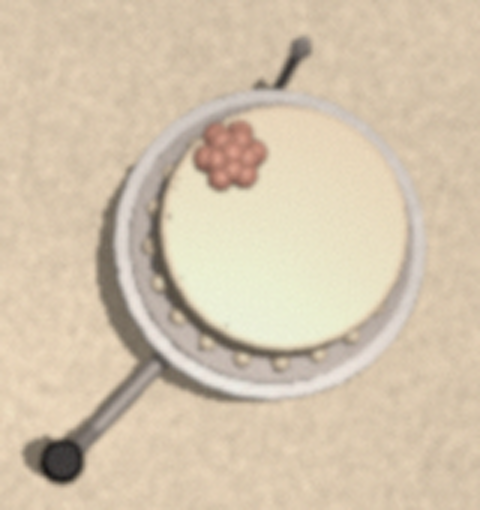

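View pics/sc.png

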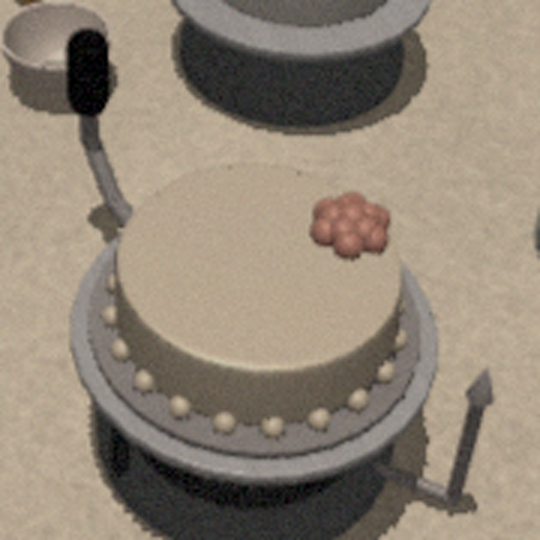

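Run:
```python
from rig import imaging
from h import *
t=imaging.get_image("top"); s=imaging.get_image("side")
C1=at(t,359.3,140.8,.143);C2=at(t,355,145.8,.09);K=at(t,285.7,218.3,.158);P=at(t,365.7,80.3,.124);R=at(t,342,117,.158)
print(C1,C2,"K",K,"P",P,"R",R)
# side
C3=at(s,240+258/3,170+267/3,.143); print("side C",C3,"K",at(s,240+88/3,170+72/3,.132),"P",at(s,401.7,293.3,.124),"R",at(s,240+350/3,170+222/3,.155))
C=(C1+C2)[:2]/2
a=lambda p:np.degrees(np.arctan2(*(p[:2]-C)[::-1]))
for p in(K,P,R):print(np.linalg.norm(p[:2]-C),a(p))
print("lever",-(a(K)-a(P)-180),"spindle",-(a(R)-a(P)))
```

```text
[ 0.67396792 -0.17412038  0.143     ] [ 0.67574732 -0.17571014  0.09      ] K [ 0.54077619 -0.04100557  0.158     ] P [ 0.78815003 -0.19328503  0.124     ] R [ 0.71299869 -0.14287562  0.158     ]
side C [ 0.67838945 -0.18376479  0.143     ] K [ 0.54382902 -0.04454508  0.132     ] P [ 0.79650582 -0.20180578  0.124     ] R [ 0.71859653 -0.15088506  0.155     ]
0.18949837974229697 135.03671722335017
0.11477203187858004 -9.210052304276749
0.049812454356726814 40.031263428607815
lever 35.753230472373076 spindle -49.241315732884566
```

>>> move_arm([
  [[-1,-0.84,0],[0,0,0],1],
  [[-1,-0.84,0],[0,0,0],1],
  [[-1,-0.84,0],[0,0,0],1],
  [[-1,-0.84,0],[0,0,0],1],
  [[-1,-0.84,0],[0,0,0],1],
  [[-1,-0.84,0],[0,0,0],1],
  [[-1,-0.84,0],[0,0,0],1],
  [[-1,-0.84,0],[0,0,0],1],
  [[-1,-0.84,0],[0,0,0],1],
  [[-1,-0.84,0],[0,0,0],1],
  [[-1,-0.84,0],[0,0,0],1],
  [[-1,-0.84,0],[0,0,0],1],
], squeeze=50)

```text
time_s: 1.2
position: [0.3283, 0.2626, 0.229]
tool_rot: [[-0.966, 0.259, -0.003], [0.259, 0.966, -0.002], [0.002, -0.003, -1.0]]
ft_force: [-0.3, 0.7, 0.1]
grip_width: 0.0855
```

>>> move_arm([
  [[-1,-0.84,0],[0,0,0],1],
  [[-1,-0.84,0],[0,0,0],1],
  [[-1,-0.84,0],[0,0,0],1],
  [[-1,-0.84,0],[0,0,0],1],
  [[-1,-0.84,0],[0,0,0],1],
  [[-1,-0.84,0],[0,0,0],1],
  [[-1,-0.84,0],[0,0,0],1],
  [[-1,-0.84,0],[0,0,0],1],
  [[-1,-0.84,0],[0,0,0],1],
  [[-1,-0.84,0],[0,0,0],1],
  [[-1,-0.84,0],[0,0,0],1],
  [[-1,-0.84,0],[0,0,0],1],
])

```text
time_s: 2.2
position: [0.5137, -0.0096, 0.2285]
tool_rot: [[-0.965, 0.261, -0.004], [0.261, 0.965, -0.002], [0.003, -0.003, -1.0]]
ft_force: [0.5, 0.8, -0.0]
grip_width: 0.0852
```

>>> move_arm([
  [[-0.7,-0.5,0],[0,0,0],1],
  [[-0.6,-0.45,0],[0,0,0],1],
  [[-0.3,-0.2,0],[0,0,0],1],
  [[0,0,0],[0,0,0],1],
  [[0,0,0],[0,0,0],1],
])

```text
time_s: 2.62
position: [0.5412, -0.046, 0.2267]
tool_rot: [[-0.964, 0.266, -0.006], [0.266, 0.964, -0.001], [0.006, -0.003, -1.0]]
ft_force: [-0.2, -0.1, -0.2]
grip_width: 0.0853
```

Run:
```python
from rig import readout, imaging
import cv2
from h import *
o=readout.observe();print(o["position"],o["ft_force"])
for n in("side","top"):
    d=imaging.get_image(n); im=cv2.convertScaleAbs(d["img"],alpha=1.5)
    for z,c in((.158,(0,0,255)),(.106,(0,255,0))):
        u=px(d,[.541,-.043,z]); cv2.circle(im,tuple(int(round(a)) for a in u),1,c,-1)
    x0=190; y0=60
    cv2.imwrite(f"pics/{n}1.png",cv2.resize(im[y0:y0+250,x0:x0+260],None,fx=2.3,fy=2.3))
```

```text
[ 0.54119622 -0.04599135  0.22666008] [-0.23579127 -0.08223259 -0.22366627]
```

View pics/side1.png

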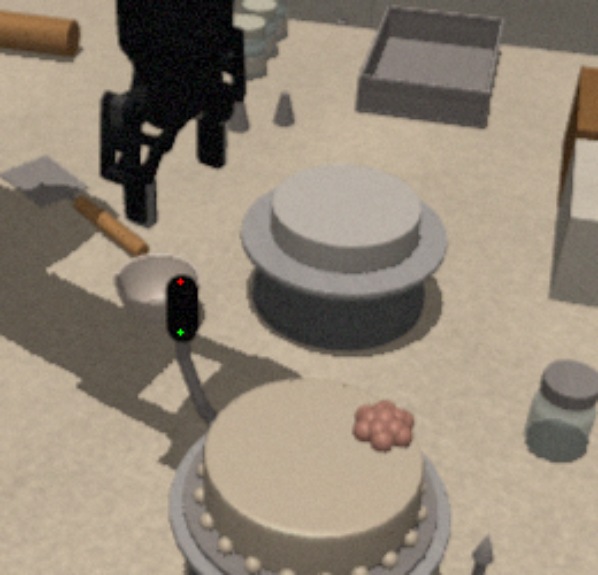

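View pics/top1.png

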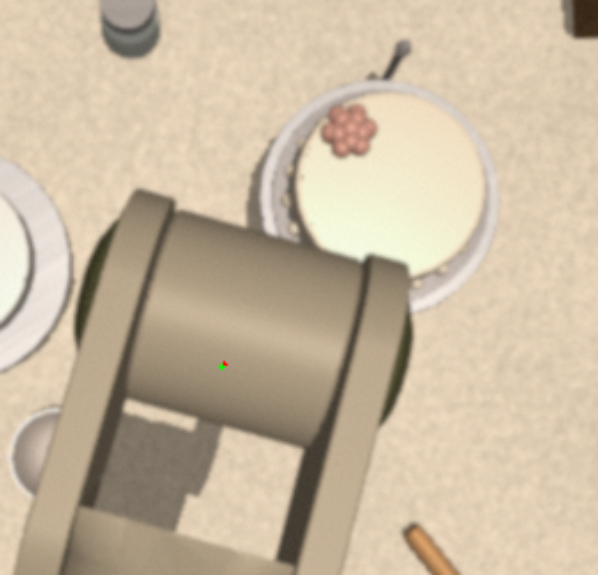

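>>> move_arm([
  [[0.05,0.12,0.8],[0,0,0],1],
  [[0,0,0.8],[0,0,0],1],
  [[0,0,0.8],[0,0,0],1],
  [[0,0,0.8],[0,0,0],1],
  [[0,0,0.8],[0,0,0],1],
  [[0,0,0.5],[0,0,0],1],
  [[0,0,0.3],[0,0,0],1],
  [[0,0,0],[0,0,0],1],
])

```text
time_s: 3.38
position: [0.5374, -0.036, 0.1303]
tool_rot: [[-0.966, 0.257, -0.001], [0.257, 0.966, -0.002], [0.001, -0.002, -1.0]]
ft_force: [-0.5, -0.2, 0.8]
grip_width: 0.0855
```

>>> move_arm([
  [[-0.15,-0.2,0.4],[0,0,0],1],
  [[-0.1,-0.1,0.3],[0,0,0],1],
  [[0,0,0.05],[0,0,0],1],
  [[0,0,0],[0,0,0],1],
])

```text
time_s: 3.72
position: [0.5415, -0.0432, 0.1158]
tool_rot: [[-0.967, 0.256, 0.002], [0.256, 0.967, -0.003], [-0.003, -0.002, -1.0]]
ft_force: [0.2, 1.2, -0.4]
grip_width: 0.0856
```

Run:
```python
from rig import readout, imaging
import cv2
o=readout.observe();print(o["position"],o["ft_force"])
d=imaging.get_image("side"); im=cv2.convertScaleAbs(d["img"],alpha=2)
cv2.imwrite("pics/side2.png",cv2.resize(im[120:300,200:400],None,fx=3,fy=3))
```

```text
[ 0.54145551 -0.04315901  0.1157857 ] [ 0.1523917   1.23567247 -0.43603728]
```

View pics/side2.png

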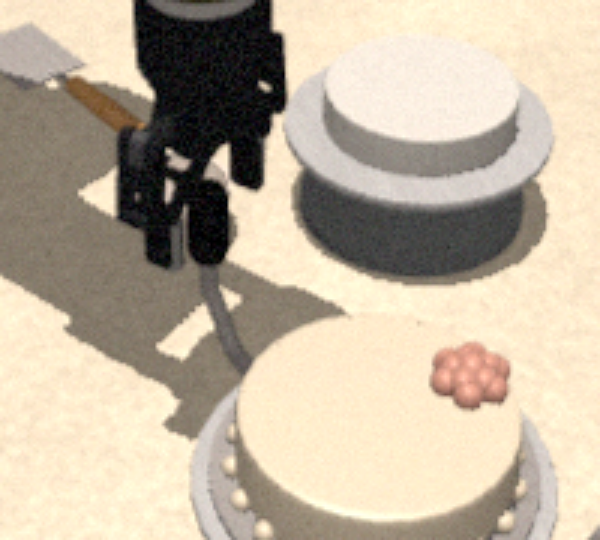

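>>> move_arm([
  [[0,0,0],[0,0,0],-1],
  [[0,0,0],[0,0,0],-1],
  [[0,0,0],[0,0,0],-1],
  [[0,0,0],[0,0,0],-1],
  [[0,0,0],[0,0,0],-1],
  [[0,0,0],[0,0,0],-1],
  [[0,0,0],[0,0,0],-1],
  [[0,0,0],[0,0,0],-1],
], squeeze=45)

```text
time_s: 4.43
position: [0.542, -0.0434, 0.1173]
tool_rot: [[-0.967, 0.256, 0.004], [0.256, 0.967, -0.004], [-0.005, -0.003, -1.0]]
ft_force: [-0.1, -0.9, -0.3]
grip_width: 0.0248
```

>>> move_arm([
  [[0,0,-0.25],[0,0,0],-1],
  [[0,0,-0.25],[0,0,0],-1],
  [[0,0,-0.25],[0,0,0],-1],
  [[0,0,-0.15],[0,0,0],-1],
  [[0,0,0],[0,0,0],-1],
])

```text
time_s: 4.85
position: [0.5422, -0.0442, 0.1357]
tool_rot: [[-0.966, 0.257, 0.003], [0.257, 0.967, -0.004], [-0.004, -0.003, -1.0]]
ft_force: [1.3, -0.3, -6.7]
grip_width: 0.0247
```

```bash
cat > arc.py <<'E'
import sys
from rig import readout
from h import *
C=np.array([.676,-.1775]); o=readout.observe(); p=o["position"]; R=o["tool_rot"]
v=p[:2]-C; a0=np.degrees(np.arctan2(v[1],v[0]))%360
print("pos",p,"ang",a0,"rad",np.linalg.norm(v),"f",o["ft_force"].round(1))
if len(sys.argv)>1:
    a1=float(sys.argv[1]);n=int(sys.argv[2]);z=float(sys.argv[3])
    prev=p
    for i in range(1,n+1):
        a=np.radians(a0+(a1-a0)*i/n); q=np.array([C[0]+.19*np.cos(a),C[1]+.19*np.sin(a),p[2]+(z-p[2])*i/n])
        print((R.T@(q-prev)/.02).round(2).tolist()); prev=q
E
python3 arc.py 164 12 0.133
```

```text
pos [ 0.54220755 -0.04417802  0.13567873] ang 135.1009163078681 rad 0.188878718307009 f [ 1.3 -0.3 -6.7]
[0.24, -0.32, 0.01]
[0.18, -0.36, 0.01]
[0.16, -0.36, 0.01]
[0.15, -0.37, 0.01]
[0.13, -0.38, 0.01]
[0.12, -0.38, 0.01]
[0.1, -0.39, 0.01]
[0.08, -0.39, 0.01]
[0.07, -0.39, 0.01]
[0.05, -0.4, 0.01]
[0.03, -0.4, 0.01]
[0.02, -0.4, 0.01]
```

>>> move_arm([
  [[0.2,-0.32,0.02],[0,0,0],-1],
  [[0.18,-0.36,0.02],[0,0,0],-1],
  [[0.16,-0.36,0.01],[0,0,0],-1],
  [[0.15,-0.37,0.01],[0,0,0],-1],
  [[0.13,-0.38,0.01],[0,0,0],-1],
  [[0.12,-0.38,0.01],[0,0,0],-1],
])

```text
time_s: 5.35
position: [0.5112, -0.0847, 0.134]
tool_rot: [[-0.967, 0.256, 0.007], [0.256, 0.967, -0.006], [-0.008, -0.004, -1.0]]
ft_force: [4.4, -2.5, -5.8]
grip_width: 0.0248
```

```bash
python3 arc.py 164 6 0.133
```

```text
pos [ 0.51118751 -0.0846602   0.13396499] ang 150.60719401289452 rad 0.189162327978226 f [ 4.4 -2.5 -5.8]
[0.13, -0.35, 0.01]
[0.07, -0.36, 0.01]
[0.06, -0.37, 0.01]
[0.04, -0.37, 0.01]
[0.03, -0.37, 0.01]
[0.01, -0.37, 0.01]
```

>>> move_arm([
  [[0.1,-0.35,0.01],[0,0,0],-1],
  [[0.07,-0.36,0.01],[0,0,0],-1],
  [[0.06,-0.37,0.01],[0,0,0],-1],
  [[0.04,-0.37,0.01],[0,0,0],-1],
  [[0.03,-0.37,0.01],[0,0,0],-1],
  [[0.01,-0.37,0.01],[0,0,0],-1],
])

```text
time_s: 5.85
position: [0.4927, -0.1309, 0.1337]
tool_rot: [[-0.966, 0.259, 0.013], [0.259, 0.966, -0.006], [-0.014, -0.002, -1.0]]
ft_force: [6.4, -1.4, -6.1]
grip_width: 0.0246
```

```bash
python3 arc.py 191 12 0.133
```

```text
pos [ 0.49266917 -0.13091696  0.13368428] ang 165.7432659110212 rad 0.18915647778706737 f [ 6.4 -1.4 -6.1]
[0.03, -0.35, 0.0]
[-0.02, -0.35, 0.0]
[-0.04, -0.35, 0.0]
[-0.05, -0.35, 0.0]
[-0.06, -0.34, 0.0]
[-0.07, -0.34, 0.0]
[-0.09, -0.34, 0.0]
[-0.1, -0.33, 0.0]
[-0.11, -0.33, 0.01]
[-0.12, -0.33, 0.01]
[-0.14, -0.32, 0.01]
[-0.15, -0.32, 0.01]
```

>>> move_arm([
  [[-0.03,-0.35,0],[0,0,0],-1],
  [[-0.05,-0.35,0],[0,0,0],-1],
  [[-0.06,-0.35,0],[0,0,0],-1],
  [[-0.06,-0.35,0],[0,0,0],-1],
  [[-0.07,-0.34,0],[0,0,0],-1],
  [[-0.08,-0.34,0],[0,0,0],-1],
  [[-0.1,-0.34,0],[0,0,0],-1],
  [[-0.11,-0.33,0],[0,0,0],-1],
  [[-0.12,-0.33,0],[0,0,0],-1],
  [[-0.13,-0.33,0],[0,0,0],-1],
  [[-0.14,-0.2,0],[0,0,0],-1],
  [[0,0,0],[0,0,0],-1],
])

```text
time_s: 6.85
position: [0.4906, -0.2133, 0.1334]
tool_rot: [[-0.965, 0.261, 0.013], [0.261, 0.965, -0.001], [-0.013, 0.003, -1.0]]
ft_force: [3.4, 0.4, -6.1]
grip_width: 0.0248
```

```bash
python3 arc.py
python3 - <<'E'
from rig import imaging
import cv2
for n in("side","top"):
    d=imaging.get_image(n); im=cv2.convertScaleAbs(d["img"],alpha=1.7)
    cv2.imwrite(f"pics/{n}3.png",cv2.resize(im[60:360,180:440],None,fx=2,fy=2))
E
```

```text
pos [ 0.49063901 -0.21333194  0.13340868] ang 190.94084036122578 rad 0.188792546033386 f [ 3.4  0.4 -6.1]
```

View pics/side3.png

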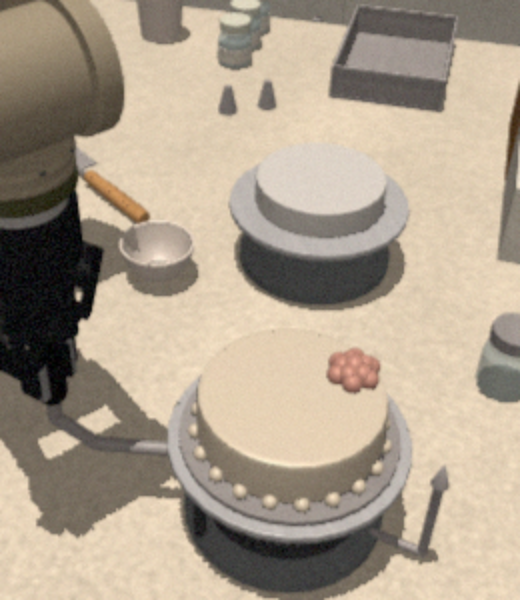

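View pics/top3.png

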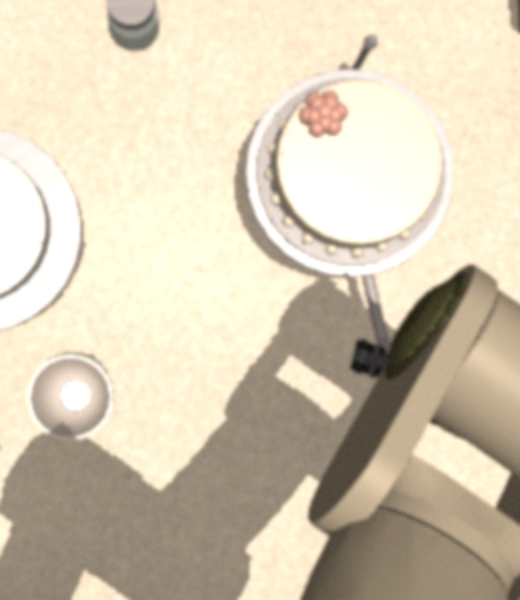

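>>> move_arm([
  [[-0.03,0,0.25],[0,0,0],-1],
  [[-0.03,0,0.25],[0,0,0],-1],
  [[0,0,0.2],[0,0,0],-1],
  [[0,0,0.1],[0,0,0],-1],
  [[0,0,0],[0,0,0],-1],
])

```text
time_s: 7.37
position: [0.4901, -0.2119, 0.1173]
tool_rot: [[-0.966, 0.259, 0.009], [0.259, 0.966, -0.001], [-0.009, 0.001, -1.0]]
ft_force: [1.1, 1.4, -1.6]
grip_width: 0.0247
```

```bash
python3 arc.py 160 12 0.1165
```

```text
pos [ 0.49006129 -0.21186342  0.11733715] ang 190.47071820872316 rad 0.1890874080389408 f [ 1.1  1.4 -1.6]
[0.21, 0.36, 0.0]
[0.16, 0.39, 0.0]
[0.14, 0.4, 0.0]
[0.12, 0.4, 0.0]
[0.1, 0.41, 0.0]
[0.08, 0.41, 0.0]
[0.07, 0.42, 0.0]
[0.05, 0.42, 0.0]
[0.03, 0.42, 0.0]
[0.01, 0.42, 0.0]
[-0.01, 0.42, 0.0]
[-0.03, 0.42, 0.0]
```

>>> move_arm([
  [[0.15,0.36,0.02],[0,0,0],-1],
  [[0.15,0.38,0.02],[0,0,0],-1],
  [[0.13,0.39,0.01],[0,0,0],-1],
  [[0.11,0.4,0],[0,0,0],-1],
  [[0.09,0.41,0],[0,0,0],-1],
  [[0.07,0.41,0],[0,0,0],-1],
])

```text
time_s: 7.87
position: [0.4876, -0.1599, 0.1172]
tool_rot: [[-0.966, 0.259, 0.009], [0.259, 0.966, -0.005], [-0.01, -0.003, -1.0]]
ft_force: [-0.5, -1.0, -0.6]
grip_width: 0.0246
```

```bash
python3 arc.py 160 6 0.1165
python3 - <<'E'
from rig import imaging
import cv2
for n in("side",):
    d=imaging.get_image(n); im=cv2.convertScaleAbs(d["img"],alpha=1.7)
    cv2.imwrite(f"pics/{n}4.png",cv2.resize(im[60:360,180:440],None,fx=2,fy=2))
E
```

```text
pos [ 0.48764068 -0.15988706  0.1171915 ] ang 174.65796917845944 rad 0.18918099310543637 f [-0.5 -1.  -0.6]
[0.1, 0.39, 0.0]
[0.04, 0.4, 0.0]
[0.03, 0.4, 0.0]
[0.01, 0.4, 0.0]
[-0.01, 0.4, 0.0]
[-0.03, 0.4, 0.0]
```

View pics/side4.png

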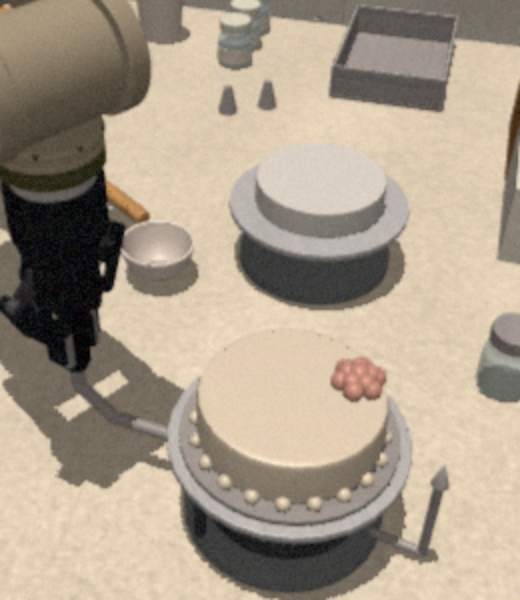

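Run:
```python
from rig import imaging
from h import *
import cv2
C=np.array([.678,-.183])
for n in("side","top"):
    d=imaging.get_image(n)
    b,g,r=[d["img"][...,i].astype(int) for i in range(3)]
    m=((r-g>25)&(r-b>15)).astype(np.uint8); m[:,:320]=0; m[:60]=0;m[300:]=0;m[:,420:]=0
    k,l,st,ce=cv2.connectedComponentsWithStats(m)
    for i in range(1,k):
        if st[i,4]>60:
            p=at(d,*ce[i],.155); print(n,st[i,4],ce[i],p,np.degrees(np.arctan2(p[1]-C[1],p[0]-C[0])))
i=cv2.imread("pics/side0.png")
```

```text
side 363 [359.25068871 248.37741047] [ 0.72390861 -0.15911928  0.155     ] 27.482533858157478
top 346 [346.34393064 112.84971098] [ 0.72088957 -0.15111764  0.155     ] 36.62560507556605
top 82 [373.         294.97560976] [ 0.40677509 -0.18566507  0.155     ] -179.43702685788466
```

>>> move_arm([
  [[0.05,0.39,0],[0,0,0],-1],
  [[0.03,0.4,0],[0,0,0],-1],
  [[0.02,0.4,0],[0,0,0],-1],
  [[0.01,0.4,0],[0,0,0],-1],
  [[-0.01,0.4,0],[0,0,0],-1],
  [[-0.03,0.4,0],[0,0,0],-1],
])

```text
time_s: 8.52
position: [0.4987, -0.1112, 0.117]
tool_rot: [[-0.966, 0.26, 0.007], [0.26, 0.966, -0.005], [-0.008, -0.003, -1.0]]
ft_force: [-1.8, -1.4, 1.4]
grip_width: 0.0248
```

```bash
python3 arc.py 145 6 0.1172
```

```text
pos [ 0.498669   -0.11117575  0.11703554] ang 159.49350538071468 rad 0.18932825827030372 f [-1.8 -1.4  1.4]
[-0.01, 0.4, -0.0]
[-0.06, 0.4, -0.0]
[-0.08, 0.39, -0.0]
[-0.1, 0.39, -0.0]
[-0.11, 0.38, -0.0]
[-0.13, 0.38, -0.0]
```

>>> move_arm([
  [[-0.04,0.4,0],[0,0,0],-1],
  [[-0.06,0.4,0],[0,0,0],-1],
  [[-0.08,0.39,0],[0,0,0],-1],
  [[-0.1,0.39,0],[0,0,0],-1],
  [[-0.11,0.3,0],[0,0,0],-1],
  [[-0.05,0.1,0],[0,0,0],-1],
  [[0,0,0],[0,0,0],-1],
])

```text
time_s: 9.1
position: [0.5206, -0.0688, 0.1169]
tool_rot: [[-0.966, 0.258, 0.008], [0.257, 0.966, -0.004], [-0.008, -0.002, -1.0]]
ft_force: [-1.7, -0.9, 1.6]
grip_width: 0.0251
```

```bash
python3 arc.py 139 3 0.117
cat > rose.py <<'E'
from rig import imaging
from h import *
import cv2
from scipy.optimize import least_squares
Cs={"side":np.array([.678,-.184]),"top":np.array([.674,-.174])}
for n in("side","top"):
    C=Cs[n]
    d=imaging.get_image(n)
    b,g,r=[d["img"][...,i].astype(int) for i in range(3)]
    m=((r-g>25)&(r-b>15)).astype(np.uint8); m[:,:320]=0; m[:60]=0;m[300:]=0;m[:,420:]=0
    k,l,st,ce=cv2.connectedComponentsWithStats(m)
    for i in range(1,k):
        if st[i,4]>250:
            p=at(d,*ce[i],.155); print(n,st[i,4],ce[i],p,np.degrees(np.arctan2(p[1]-C[1],p[0]-C[0])))
    im=cv2.convertScaleAbs(d["img"],alpha=1.7)
    cv2.imwrite(f"pics/{n}_{__import__('sys').argv[1]}.png",cv2.resize(im[60:340,240:440],None,fx=2.1,fy=2.1,interpolation=cv2.INTER_CUBIC))
E
python3 rose.py 5
```

```text
pos [ 0.52060337 -0.06882633  0.11690262] ang 145.03371554433056 rad 0.1896261516901538 f [-1.7 -0.9  1.6]
[-0.1, 0.32, -0.0]
[-0.13, 0.31, -0.0]
[-0.14, 0.3, -0.0]
side 391 [359.87723785 260.78772379] [ 0.72890862 -0.18438959  0.155     ] -0.43846417622158956
top 340 [360.82352941 109.67941176] [ 0.72587674 -0.17646544  0.155     ] -2.7209359875204284
```

View pics/top_5.png

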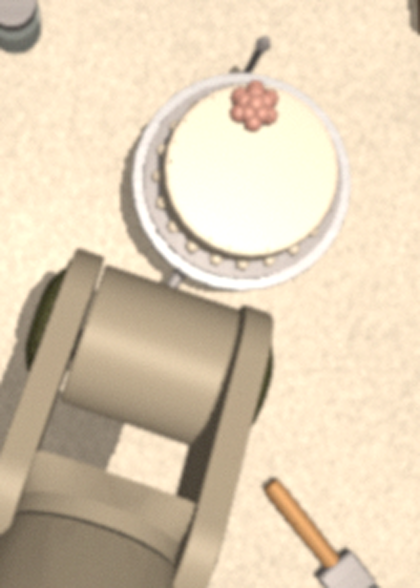

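View pics/side_5.png

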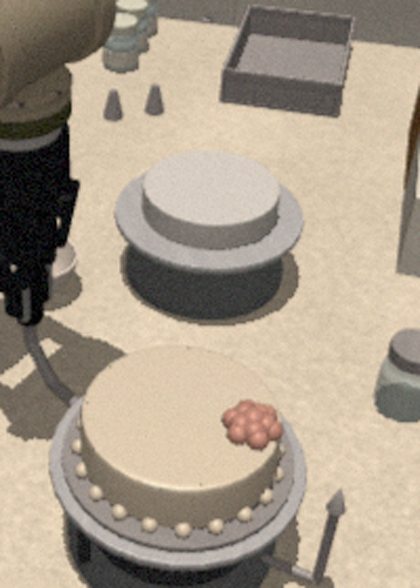

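>>> move_arm([
  [[-0.11,0.32,0],[0,0,0],-1],
  [[-0.13,0.31,0],[0,0,0],-1],
  [[-0.17,0.36,0],[0,0,0],-1],
  [[0,0,0],[0,0,0],-1],
  [[0,0,0],[0,0,0],-1],
])

```text
time_s: 9.62
position: [0.5344, -0.0512, 0.1169]
tool_rot: [[-0.966, 0.26, 0.007], [0.26, 0.966, -0.004], [-0.008, -0.002, -1.0]]
ft_force: [-2.5, -1.0, 0.9]
grip_width: 0.025
```

```bash
python3 arc.py; python3 rose.py 6
```

```text
pos [ 0.53443851 -0.05119064  0.11688282] ang 138.25881016374456 rad 0.18972008545347224 f [-2.5 -1.   0.9]
side 400 [358.7775 263.64  ] [ 0.72826661 -0.19051892  0.155     ] -7.389267566843502
top 342 [364.36549708 110.03216374] [ 0.72511563 -0.18260002  0.155     ] -9.550358858003877
```

View pics/top_6.png

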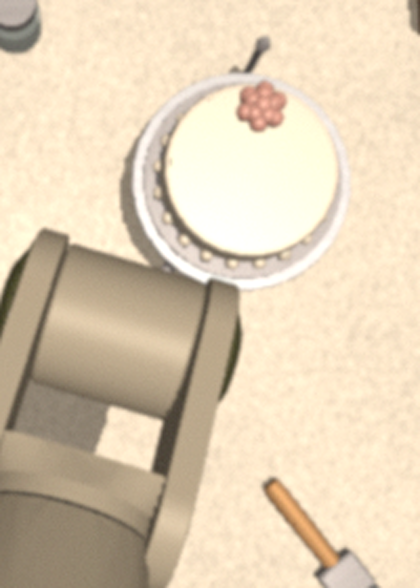

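View pics/side_6.png

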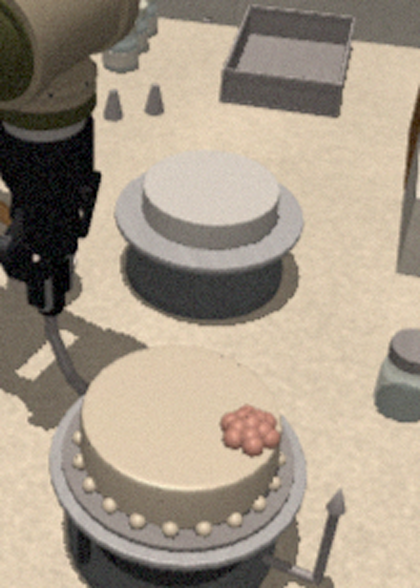

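>>> move_arm([
  [[0,0,0],[0,0,0],1],
  [[0,0,0],[0,0,0],1],
  [[0,0,0],[0,0,0],1],
  [[0,0,0],[0,0,0],1],
  [[0,0,0],[0,0,0],1],
  [[0,0,0],[0,0,0],1],
  [[0,0,0],[0,0,0],1],
])

```text
time_s: 10.3
position: [0.535, -0.052, 0.1169]
tool_rot: [[-0.965, 0.261, 0.01], [0.261, 0.965, -0.004], [-0.01, -0.001, -1.0]]
ft_force: [0.7, 0.3, 0.7]
grip_width: 0.0855
```

```bash
python3 arc.py; python3 rose.py 7
```

```text
pos [ 0.53497246 -0.05197643  0.11686833] ang 138.32886421926014 rad 0.18879865629007023 f [0.7 0.3 0.7]
side 399 [358.76691729 263.55137845] [ 0.72822336 -0.1903482   0.155     ] -7.203948364259567
top 343 [364.31778426 110.04664723] [ 0.7250921  -0.18251614  0.155     ] -9.463181750218126
```

View pics/side_7.png

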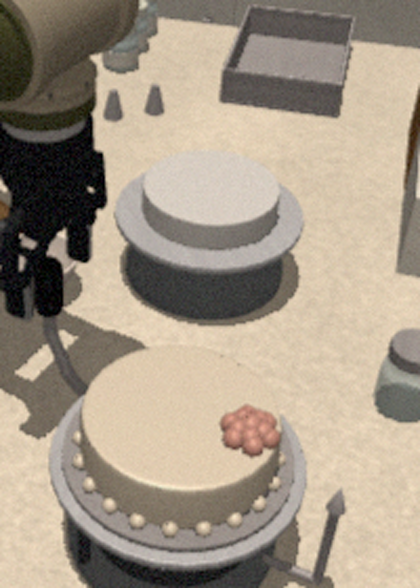

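Fingers are open and the knob stands free at (48,287) between them. I'll raise straight up.

>>> move_arm([
  [[0,0,-0.5],[0,0,0],1],
  [[0,0,-0.7],[0,0,0],1],
  [[0,0,-0.8],[0,0,0],1],
  [[0,0,-0.8],[0,0,0],1],
  [[0,0,-0.8],[0,0,0],1],
  [[0,0,-0.8],[0,0,0],1],
  [[0.8,0,-0.5],[0,0,0],1],
  [[0.8,0,0],[0,0,0],1],
  [[0.8,0,0],[0,0,0],1],
  [[0.8,0,0],[0,0,0],1],
  [[0.4,0,0],[0,0,0],1],
  [[0,0,0],[0,0,0],1],
])

```text
time_s: 11.4
position: [0.4621, -0.032, 0.2272]
tool_rot: [[-0.965, 0.261, 0.016], [0.261, 0.965, -0.006], [-0.017, -0.001, -1.0]]
ft_force: [1.2, 0.1, 0.3]
grip_width: 0.0856
```

```bash
python3 arc.py; python3 rose.py 8
python3 - <<'E'
from rig import imaging
from h import *
d=imaging.get_image("side")
for z in(.106,.132,.158): print((px(d,[.534,-.051,z])-[240,60])*2.1)
E
```

```text
pos [ 0.46208577 -0.03204504  0.22715781] ang 145.78552745297398 rad 0.25868212862033446 f [1.2 0.1 0.3]
side 384 [358.89322917 263.5       ] [ 0.72838498 -0.19019422  0.155     ] -7.008654459236988
top 335 [364.37910448 109.99701493] [ 0.72517684 -0.18262593  0.155     ] -9.567360725872563
[ 49.28790893 306.83554414]
[ 48.50472281 283.90085585]
[ 47.68944609 260.02643213]
```

View pics/side_8.png

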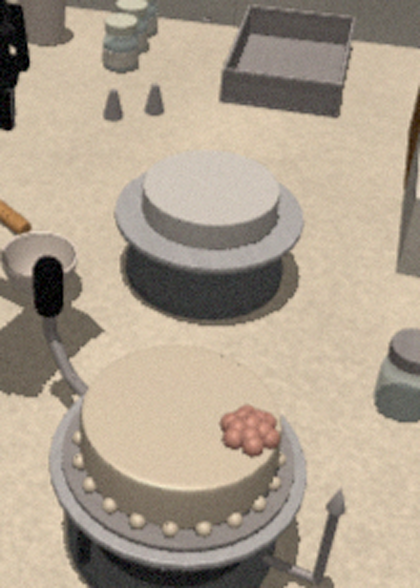

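View pics/top_8.png

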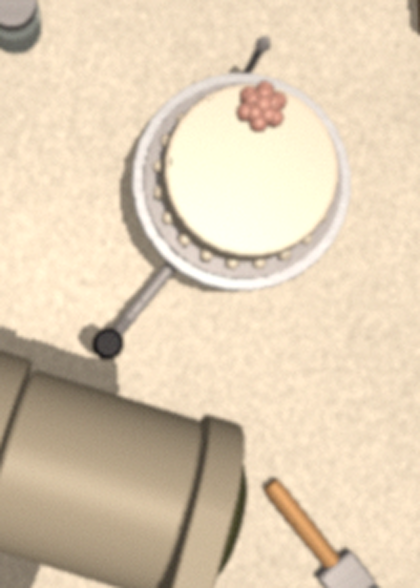

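```bash
python3 -c "
from rig import job;print(job.close_job())"
```

```text
the job is handed in; nothing more can be done
None
```

The rose now sits in line with the pointer, the lever is down and released, and the job is handed in. It took about 11.5 s of the 45 s allowed.

- **What I did:** I gripped the black upright grip with the tool pointing down and lifted it about 18 mm; the wrist read 6–7 N. I swung the lever back about 55°, let it drop into the serrations, turned the cake about 50° clockwise, then opened the gripper and backed off.
- **Rose and pointer:** The top camera puts the rose within about 0.5° of the pointer and the side camera about 1.5° short of it. Both are well inside the 10° limit. Between release and hand-in the rose moved no more than 0.2°, which is within the measuring noise.
- **Lever:** In the last side picture the grip is where it should be with the lever lowered. The gripper height at release also matched its height when I first took hold.
- **Contact:** I saw no contact with the cake or plate in the pictures, and the force readings gave no sign of any. The arm stood clear of everything at hand-in.
- **Disagreement:** The two cameras differed by up to about 10 mm in absolute position, more than the stated 2 mm. I therefore measured each angle within one camera's own frame. In the top view the pointer's distance from the axis came out at 115 mm instead of 122 mm, which barely affects the angle.

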